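Bolt the setting ring into its holder

ROBOT

A 6-joint arm with a two-finger parallel gripper is mounted at the origin on a cart in front of the work surface, level with it; the furniture and walls round the work are solid. World frame = base frame: x ahead of the robot, y to its left, z up, the work surface at z = 0. Lengths are in m, angles in rad, forces in N, time in s.
With the tool pointing down it reaches from about 0.35 to 0.975 m from the base axis. Payload 4.9 kg.
Tool frame: the origin (TCP) lies at the very end of the fingers, on their centre line; the grasp point (between the pads) lies 19 mm behind it (manip.hold_point_z is the distance from the TCP to the grasp point, in m); z points along the fingers, x is the direction in which the jaws open and shut, and the axes are right-handed (so a half turn about z gives the same grasp; the last joint's range is limited). The gripper opens to 85 mm and grips with 20 to 120 N. Pads are 22 mm wide; open, the fingers measure 114 mm over their backs; the gripper's body (76 mm by 85 mm) begins 54 mm behind the grasp point. The pads swing forward as they close: fully open they stand 13 mm farther back than shut.
Start: joints at [-1.411, 0.053, 1.613, -0, 1.476, -0.119], TCP at [0.172, -0.601, 0.231] pointing down, gripper open.
Joint ranges: [-3.01, 3.01], [-1.01, 2.22], [0.06, 2.58], [-1.02, 4.17], [0.09, 2.62], [-3.14, 3.14]. Speed limits (rad/s): [2.57, 2.57, 3.14, 3.14, 3.14, 3.14].

INTERFACE

Orientations are given as a unit quaternion [w, x, y, z].
In Python, from plant import manip gives the robot as it stands.
- The arm moves only by the shell command python3 -m handwheel 'ROWS' [OPENING]. ROWS is JSON, a list of rows, each an object of numbers: "dx", "dy", "dz": the shift along the tool's x, y, z in m; "ax", "ay", "az": the turn, a rotation vector about the tool's x, y, z in rad. In form: [{"dx": .., "dy": .., "dz": .., "ax": .., "ay": .., "az": ..}, ...]. A call has 1 to 5 rows; each row is the pose to reach, as a shift and turn from the pose commanded when the call began, along the tool's axes at that moment; what a row does not reach only later rows make up. A row lasts 1/8 s, in which the tool goes at most 62.5 mm and 10.7 degrees, less where a joint would pass 70% of its speed; a pose out of reach is approached as far as the arm can. A call with a gripper value outside its range is refused whole. OPENING is the closure in counts, from 0 (fully open) to 255 (shut), set as the call begins (- or left out, the last holds). The fingers move at their own pace and stop on an object; the grip force is fixed at half the most. Time passes only in rows, so rows that repeat a pose let the fingers close. It gives the time, the measured TCP pose, the force and the opening at its end, in the units of the state.
- manip.state(): the state, without advancing time (a new reading comes with each control period).
- manip.grab_frame(name): name is "scene" or "side" or "wrist"; returns a dict with "image" (480x640x3 uint8, blue, green, red), "z_map" (480x640 float32, m along the optical axis (not along the pixel's ray), 0 where there is no reading), "K" (3x3 intrinsics, pixels), "xyz" and "rotation" of the camera in the world. Camera axes: x right, y up, looking along -z (the intrinsics and any distortion apply to the point x, -y, -z); pixel columns grow to the right and rows downward; lengths in m; the calibration is good to about 2 mm. A picture is of the moment at which its call begins.
- manip.job_done(): hands the job in, once; it reports no verdict.
The state is a dict: "time": time; "joint_pos": joint angles; "joint_vel": joint speeds; "joint_efforts": joint torques, N m; "tool_pos": TCP position; "tool_rot": TCP orientation; "contact_force": force on the tool from outside, world axes, zero at the start; "ft_torque": the same for the moment, N m; "gripper_width": opening from 0.0 (shut) to 1.0 (fully open).
Only numpy, scipy, OpenCV 4.12 (cv2) and the standard library are available. Lean on these libraries where they do the work, as an engineer would, in place of code of your own. Each camera call takes 0.05 s, during which the arm holds its last target.

TASK

With a fingertip, push the steel setting ring along its lane until it is fully home against the back stop of the blue pocket. Then press the yellow spring catch down with one fingertip and, while it stays down, push the black knob with the other finger to slide the bolt fully shut across the pocket's mouth; finally let go so that the catch springs up again and locks the bolt. Only push and press: never lift the ring, and leave the loose sample parts round the holder where they are.

Things in the scene. Friction and masses are not known exactly. Their poses are not given: they have to be found in the camera images.
- fixture: Ring holder, fixed to the table: aluminium base plate 10 mm thick, x = -85 to +85, y = -110 to +105 mm in its own frame (all mm below are in it); origin on the table top, z up. Ring lane and blue pocket on its left (+y), bolt with black knob and yellow catch bar on its right. Bolt guide blocks 27 mm high, catch end posts 30 mm; only knob and catch stand above 31 mm.
- lane_front (a point): Middle of the lane's open front end, fixture (-85, 60, 10) mm. From here the lane runs along fixture +x to the pocket, 41 mm wide between blue rails 9 mm high above the plate; pocket cheeks 12 mm high from x = 11, back stop face at x = 48. Axes as the fixture's.
- ring: Loose steel setting ring lying flat, 38 mm diameter, 14 mm high, about 0.1 kg; origin at the centre of its underside. Starts in the lane on the plate, its centre at fixture x = -60 to -35, y = 60 mm, and slides under a push along fixture +x.
- pocket (a point): Where the centre of the ring's underside is when the ring is fully home against the back stop: fixture (29, 60, 10) mm; axes as the fixture's.
- knob_top (a point): Centre of the top of the bolt's upright black knob, 15 mm diameter, at fixture x = 1, z = 58 mm; y = -30 open, +18 shut. It stands free from z = 31 mm up. Under it a steel lug 8 mm wide, up to z = 31, reaches to the catch. The bolt is a 12 mm rod along y at z = 18; shut, it crosses the lane into a dark keeper block. Axes as the fixture's.
- bolt (a joint): Bolt travel in m along fixture +y: 0 open (the start), 0.048 fully shut at its end stop. Friction about 2 N; it stays where it is left. Unless the catch is held down 6 mm or more, the catch's teeth block it at the start and again midway, and lock it once shut (from 0.045).
- catch_top (a point): Centre of the flat top of the yellow spring catch bar, 24 (x) by 100 mm (y), at fixture (-47, -30, 44) mm when up: its middle line runs parallel to the bolt, 48 mm from the knob's centre in x. The bar goes straight down wherever it is pressed, and a fingertip can slide along it. Axes as the fixture's.
- catch (a joint): How far the catch is pressed down, m: 0 up, 0.011 fully down at its stop; the bolt is free from 0.006. Spring about 2 N when up, 6 N fully down; it springs up when let go, unless the bolt's lug is over one of its teeth.
- bush: Loose steel flanged bush, 23 mm diameter, 20 mm high, standing behind the holder; bystander. Origin at the centre of its underside.
- cone: Loose brass-coloured taper plug, 26 mm diameter, 27 mm high, standing behind the holder; bystander. Origin at the centre of its underside.
- nut: Loose dark collar nut, 24 mm diameter, 14 mm high, standing to the right of the holder; bystander. Origin at the centre of its underside.
Not all that is in view belongs to the job. Leave any orange, purple or turquoise look-alike of the ring alone.

How it is judged:
On the way, in this order (a step that is already met when the one before it is completed fails the run):
1. the ring is fully home in the pocket (horizontal distance between ring and pocket below 0.0035 m and z of ring in the frame of pocket below 0.003 m and angle between ring's own z axis and vertical below 0.1 rad and value of joint bolt below 0.004 m), for 0.2 s.
2. the fingers hold the catch down while the bolt is on its way (horizontal distance between ring and pocket below 0.0035 m and z of ring in the frame of pocket below 0.003 m and angle between ring's own z axis and vertical below 0.1 rad and contact force between the fingers and catch above 0.5 N and value of joint catch above 0.005 m and value of joint bolt between 0.008 and 0.044 m), for 0.1 s.
At the end, for the whole second after the job is handed in: The ring lies flat in the pocket within 3.5 mm of its home place, the bolt is at least 45 mm shut (of 48), the catch has sprung up again (less than 2 mm down), and the ring is at rest (horizontal distance between ring and pocket below 0.0035 m and z of ring in the frame of pocket below 0.003 m and angle between ring's own z axis and vertical below 0.1 rad and value of joint bolt above 0.045 m and value of joint catch below 0.002 m and linear speed of ring below 0.01 m/s); the robot touches nothing.
It fails at once if the ring is lifted or tipped (more than 6 mm off the plate, or 0.3 rad) (z of ring in the frame of pocket above 0.006 m or angle between ring's own z axis and vertical above 0.3 rad).
It fails at once if a bystander part is moved by more than 10 mm (distance of any of bush, cone, nut from where it was at the start of the episode above 0.01 m).
It also fails if it takes over 56 s, if anything falls off the work surface, if the arm or the gripper's body presses on something with over 40 N, if the wrist force passes 120 N, or if a joint passes its speed limit or range.

## Working session

There is one attempt and no reset: what is moved stays moved. The work goes in short steps, Python scripts to look and compute and a shell command to move; the robot and the scene stay as the last step left them, time stands still between calls to the robot, and variables do not carry over. Pictures are saved under pics/ and viewed, and the job is handed in when it is done.

```bash
ls; mkdir -p pics; python3 - <<'E'
from plant import manip
import cv2,numpy as np
for n in ["scene","side","wrist"]:
    f=manip.grab_frame(n); cv2.imwrite(f"pics/{n}0.png",f["image"]); np.savez(f"/tmp/{n}0.npz",**f)
    print(n,f["K"].tolist(),np.round(f["xyz"],3),np.round(f["rotation"],3).tolist(),(f["z_map"]>0).mean())
print(manip.state())
print(manip.hold_point_z)
E
```

```text
pics
scene [[533.3321147776601, 0.0, 315.99376669463885], [0.0, 533.3321147776601, 247.20624753605665], [0.0, 0.0, 1.0]] [ 0.054 -0.544  0.489] [0.798, 0.469, -0.182, -0.332] 0.9463411458333333
side [[441.91021309446813, 0.0, 316.6655986920161], [0.0, 441.91021309446813, 243.29999450378693], [0.0, 0.0, 1.0]] [0.762 0.401 0.784] [0.225, 0.062, 0.278, 0.932] 0.9960188802083333
wrist [[360.7487672982782, 0.0, 318.7305276520185], [0.0, 360.7487672982782, 235.28735714250405], [0.0, 0.0, 1.0]] [ 0.25  -0.577  0.372] [0.788, -0.127, 0.096, -0.594] 0.9958626302083333
{'time': 0.15, 'joint_pos': array([-1.41102638e+00,  5.32252274e-02,  1.61396519e+00, -1.52211230e-06,
        1.47602779e+00, -1.19021871e-01]), 'joint_vel': array([-0.0003956 , -0.0019947 , -0.00638874, -0.00092332,  0.00018418,
       -0.00021328]), 'joint_efforts': array([ 1.16056923e-03, -3.94239771e+01, -3.70721090e+01, -1.02042522e-04,
        4.67971870e-03, -2.42718059e-07]), 'tool_pos': array([ 0.17190507, -0.60038621,  0.23034105]), 'tool_rot': array([-5.62344257e-04,  7.98496591e-01, -6.01998782e-01, -5.86832471e-04]), 'contact_force': array([-0.31432462, -0.71541304,  0.23186672]), 'ft_torque': array([ 0.00127308, -0.05183243, -0.03669474]), 'gripper_width': 0.9967689128699554}
0.0187
```

View pics/scene0.png

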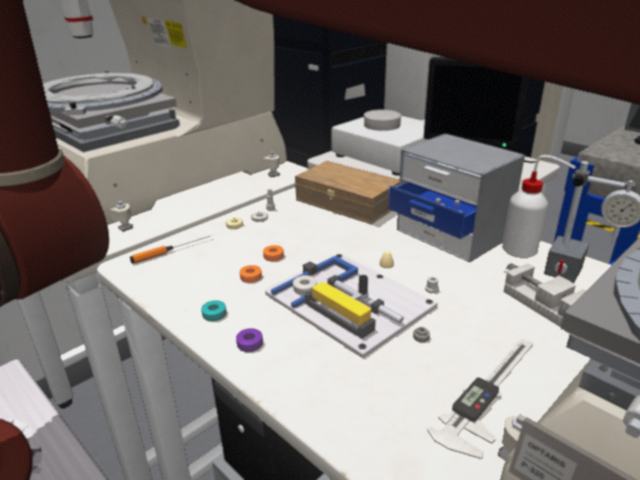

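View pics/side0.png

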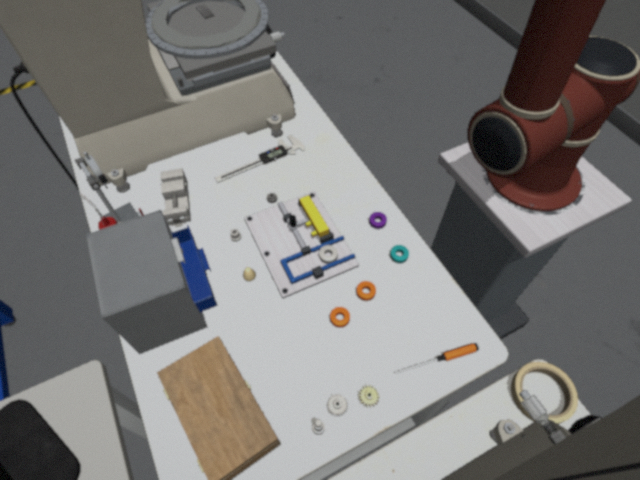

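View pics/wrist0.png

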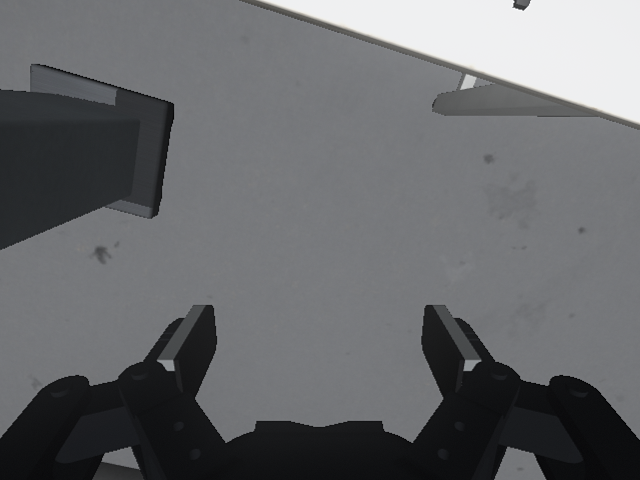

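The side view shows the holder, with its yellow catch at about (314,216), the ring at (328,253) and the knob at (291,220). The orange, teal and purple rings outside it are decoys.

```bash
cat > h.py <<'E'
import cv2,numpy as np
from plant import manip
def load(n): return dict(np.load(f"/tmp/{n}.npz"))
def ray(f,u,v):
    K=f["K"]; d=np.array([(u-K[0,2])/K[0,0],-(v-K[1,2])/K[1,1],-1.0])
    R=f["rotation"]
    if R.shape!=(3,3):
        from scipy.spatial.transform import Rotation
        w=R; R=Rotation.from_quat([w[1],w[2],w[3],w[0]]).as_matrix()
    return np.array(f["xyz"]),R@d
def onz(f,u,v,z):
    o,d=ray(f,u,v); return o+d*(z-o[2])/d[2]
def proj(f,p):
    from scipy.spatial.transform import Rotation
    w=f["rotation"]; R=Rotation.from_quat([w[1],w[2],w[3],w[0]]).as_matrix() if w.shape!=(3,3) else w
    c=R.T@(np.array(p)-f["xyz"]); K=f["K"]
    return K[0,0]*c[0]/-c[2]+K[0,2], K[1,1]*-c[1]/-c[2]+K[1,2]
E
python3 - <<'E'
from h import *
f=load("side0"); im=f["image"]
cv2.imwrite("pics/sidec.png",cv2.resize(im[180:305,230:370],None,fx=5,fy=4.7,interpolation=cv2.INTER_CUBIC)[:600])
f2=load("scene0"); im=f2["image"]
cv2.imwrite("pics/scenec.png",cv2.resize(im[240:360,255:450],None,fx=4,fy=4,interpolation=cv2.INTER_CUBIC))
for n,ff in(("side",f),("scene",f2)):
    h=cv2.cvtColor(ff["image"],cv2.COLOR_BGR2HSV)
    m=cv2.inRange(h,(22,150,100),(34,255,255))
    c,_=cv2.findContours(m,0,1)
    for k in c:
        if cv2.contourArea(k)>60: print(n,cv2.minAreaRect(k))
E
```

```text
side ((311.9011535644531, 217.2186737060547), (42.45834732055664, 15.287236213684082), 59.85861587524414)
scene ((340.8871154785156, 301.8436584472656), (62.10669708251953, 18.66292953491211), 30.529706954956055)
```

View pics/sidec.png

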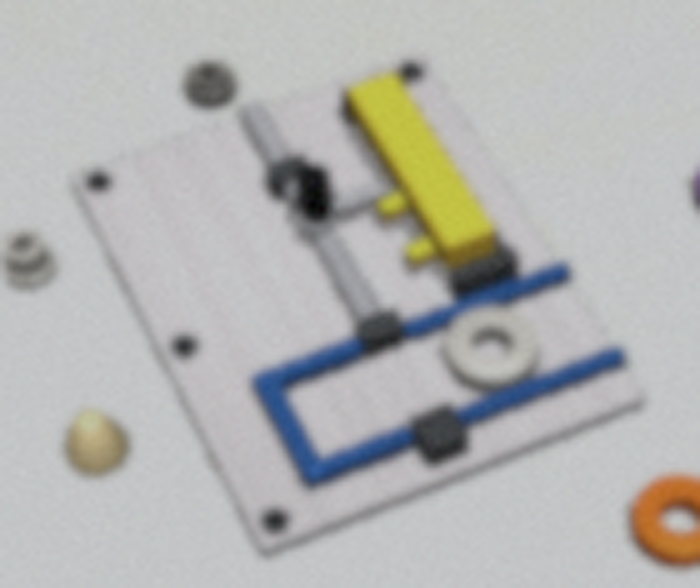

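View pics/scenec.png

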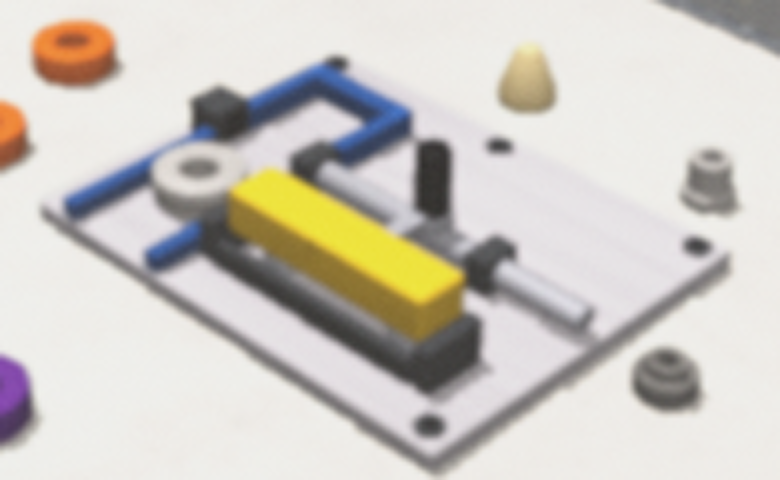

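The crops show the holder clearly. The grey ring sits in the lane at side crop (490,347), and the decoys are all off the holder. Next I'll fit the holder's pose from the plate corners.

```bash
cat >> h.py <<'E'
def fit(F,W):
    F=np.array(F)[:,:2];W=np.array(W)[:,:2];a=F-F.mean(0);b=W-W.mean(0)
    th=np.arctan2((a[:,0]*b[:,1]-a[:,1]*b[:,0]).sum(),(a*b).sum())
    R=np.array([[np.cos(th),-np.sin(th)],[np.sin(th),np.cos(th)]]);t=W.mean(0)-R@F.mean(0)
    return th,R,t,W-(F@R.T+t)
E
python3 - <<'E'
from h import *
s=load("side0");c=load("scene0")
F=np.array([(-85,105),(-85,-110),(85,-110),(85,105)])/1000
S=[(645,402),(420,60),(70,178),(265,553)];S=[(230+u/5,180+v/4.7) for u,v in S]
C=[(45,205),(435,462),(728,262),(335,58)];C=[(255+u/4,240+v/4) for u,v in C]
for f,P in((s,S),(c,C)):
    W=[onz(f,u,v,.010) for u,v in P]
    th,R,t,r=fit(F,W);print(th,t,np.round(r*1000,1).tolist())
def tofix(p): return R.T@(p[:2]-t)
W=np.vstack([[onz(s,*p,.01) for p in S],[onz(c,*p,.01) for p in C]])
th,R,t,r=fit(np.vstack([F,F]),W);print("both",th,t)
print("ring side",tofix(onz(s,230+490/5,180+347/4.7,.024)))
print("ring scene",tofix(onz(c,255+199/4,240+173/4,.024)))
print("knob side",tofix(onz(s,230+312/5,180+200/4.7,.058)),"scene",tofix(onz(c,255+434/4,240+147/4,.058)))
E
```

```text
-0.027638237709321015 [ 0.56859316 -0.07177469] [[0.9, -0.9], [2.0, 2.4], [-0.7, -0.2], [-2.2, -1.3]]
-0.03320122620816681 [ 0.5622959  -0.08419314] [[3.4, -2.1], [3.4, 1.0], [-4.0, 1.7], [-2.8, -0.5]]
both -0.030405464123498746 [ 0.56544449 -0.0779839 ]
ring side [-0.0330884   0.06579599]
ring scene [-0.03875687  0.05498336]
knob side [ 0.00885076 -0.01356599] scene [ 0.00187959 -0.03242337]
```

```bash
python3 - <<'E'
from h import *
for n in("side0","scene0"):
    f=load(n);h=cv2.cvtColor(f["image"],cv2.COLOR_BGR2HSV)
    for name,lo,hi in(("or",(8,180,120),(16,255,255)),("pu",(130,80,60),(160,255,255)),("te",(82,120,60),(95,255,255))):
        for k in cv2.findContours(cv2.inRange(h,lo,hi),0,1)[0]:
            if cv2.contourArea(k)>60:
                (u,v),_,_=cv2.minAreaRect(k); print(n,name,round(u),round(v),np.round(onz(f,u,v,.007),4))
E
```

```text
side0 or 460 351 [0.4138 0.2721 0.007 ]
side0 or 339 316 [0.5759 0.1127 0.007 ]
side0 or 366 290 [0.5034 0.0882 0.007 ]
side0 pu 378 220 [ 0.3935 -0.0475  0.007 ]
side0 te 399 254 [0.3987 0.0462 0.007 ]
scene0 or 250 271 [0.507  0.0923 0.007 ]
scene0 or 149 254 [0.4168 0.273  0.007 ]
scene0 or 272 250 [0.5792 0.118  0.007 ]
scene0 pu 249 340 [ 0.3926 -0.0503  0.007 ]
scene0 te 213 310 [0.3977 0.0447 0.007 ]
```

```bash
python3 - <<'E'
from h import *
s=load("side0");c=load("scene0")
S=[(645,402),(420,60),(70,178),(265,553)];S=[(230+u/5,180+v/4.7) for u,v in S]
C=[(45,205),(435,462),(728,262),(335,58)];C=[(255+u/4,240+v/4) for u,v in C]
for a,b in zip(S,C): print(onz(s,*a,.01),onz(c,*b,.01), a,b)
# side-crop grid projected overlay
h=cv2.cvtColor(s["image"],cv2.COLOR_BGR2HSV)
print(s["image"][185:200,314].tolist())
for z in (.01,):
  for a in S: 
    u,v=map(int,a); 
    p=ray(s,u,v); print(p[0]+p[1]*s["z_map"][v,u])
  for a in C:
    u,v=map(int,a); p=ray(c,u,v); print(p[0]+p[1]*c["z_map"][v,u])
E
```

```text
[0.48743362 0.03463149 0.01      ] [0.48421437 0.02144955 0.01      ] (359.0, 265.531914893617) (266.25, 291.25)
[ 0.4826073  -0.17699781  0.01      ] [ 0.47708946 -0.19031758  0.01      ] (314.0, 192.7659574468085) (363.75, 355.5)
[ 0.64979658 -0.18428213  0.01      ] [ 0.63957409 -0.19529355  0.01      ] (244.0, 217.87234042553192) (437.0, 305.5)
[0.65425876 0.02955352 0.01      ] [0.64797375 0.01739452 0.01      ] (283.0, 297.6595744680851) (338.75, 254.5)
[[196, 199, 197], [194, 195, 193], [195, 197, 195], [197, 198, 196], [192, 196, 193], [195, 197, 196], [186, 184, 185], [178, 178, 178], [157, 155, 158], [137, 135, 136], [127, 125, 127], [142, 140, 142], [166, 163, 167], [181, 181, 183], [188, 185, 190]]
[0.48352385 0.02915871 0.0007452 ]
[ 0.48037364 -0.18153086  0.00661552]
[ 0.64773221 -0.19263315  0.00189554]
[0.65347386 0.02759234 0.00860132]
[0.48606201 0.02448233 0.00813889]
[ 0.48128659 -0.18546534  0.0053071 ]
[ 6.52419072e-01 -1.87544634e-01  3.84567873e-04]
[0.64634206 0.01768027 0.01160454]
```

```bash
python3 -m handwheel '[{"dx":-0.035,"dy":-0.051,"dz":-0.006,"az":-0.127},{"dx":-0.07,"dy":-0.102,"dz":-0.012,"az":-0.254},{"dx":-0.105,"dy":-0.153,"dz":-0.018,"az":-0.381},{"dx":-0.14,"dy":-0.204,"dz":-0.024,"az":-0.508},{"dx":-0.176,"dy":-0.255,"dz":-0.03,"az":-0.635}]' 255
cat >> h.py <<'E'
from scipy.spatial.transform import Rotation as Ro
def tool():
    s=manip.state();q=s["tool_rot"];return s,Ro.from_quat([q[1],q[2],q[3],q[0]]).as_matrix(),s["tool_pos"]
def delta(p,yaw=None):
    s,R,t=tool();print("t",s["time"],"pos",np.round(t,4),"F",np.round(s["contact_force"],1),"w",s["gripper_width"])
    print("shift tool",np.round(R.T@(np.array(p)-t),4))
    y=np.arctan2(R[1,0],R[0,0]);print("yaw",y,"tilt",np.round(R[:,2],4))
    if yaw is not None: print("az",-(yaw-y))
E
python3 -c "
from h import *
delta([.565,-.12,.27],-.03)"
```

```text
t 0.15 pos [ 0.1719 -0.6004  0.2303] F [-0.3 -0.7  0.2] w 0.9967689128699554
shift tool [-0.3537 -0.5101 -0.039 ]
yaw -1.292004211540855 tilt [-3.0e-04  1.6e-03 -1.0e+00]
az -1.262004211540855invalid input at $[0]: expected keys dx, dy, dz, ax, ay, az
```

```bash
python3 -m handwheel '[{"dx":-0.035,"dy":-0.051,"dz":-0.006,"ax":0,"ay":0,"az":-0.127},{"dx":-0.07,"dy":-0.102,"dz":-0.012,"ax":0,"ay":0,"az":-0.254},{"dx":-0.105,"dy":-0.153,"dz":-0.018,"ax":0,"ay":0,"az":-0.381},{"dx":-0.14,"dy":-0.204,"dz":-0.024,"ax":0,"ay":0,"az":-0.508},{"dx":-0.176,"dy":-0.255,"dz":-0.03,"ax":0,"ay":0,"az":-0.635}]' 255
python3 -c "
from h import *
delta([.565,-.12,.27],-.03)"
```

```text
time: 0.78
tool_pos: [0.3694, -0.3598, 0.2612]
tool_rot: [-0.0, 0.947, -0.321, 0.0]
contact_force: [0.7, 0.0, 0.5]
gripper_width: 0.001
t 0.775 pos [ 0.3694 -0.3598  0.2612] F [0.7 0.  0.5] w 0.001187084124427504
shift tool [ 0.0096 -0.3093 -0.0088]
yaw -0.6532286708240838 tilt [ 1.e-04  1.e-04 -1.e+00]
az -0.6232286708240837
```

```bash
python3 -m handwheel '[{"dx":0.002,"dy":-0.062,"dz":-0.002,"ax":0,"ay":0,"az":-0.125},{"dx":0.004,"dy":-0.124,"dz":-0.004,"ax":0,"ay":0,"az":-0.25},{"dx":0.006,"dy":-0.186,"dz":-0.006,"ax":0,"ay":0,"az":-0.375},{"dx":0.008,"dy":-0.248,"dz":-0.008,"ax":0,"ay":0,"az":-0.5},{"dx":0.010,"dy":-0.309,"dz":-0.009,"ax":0,"ay":0,"az":-0.623}]' 255
python3 - <<'E'
from h import *
f=manip.grab_frame("wrist");np.savez("/tmp/w1.npz",**f);cv2.imwrite("pics/w1.png",f["image"])
delta([.565,-.12,.27],-.03)
print(f["xyz"],f["rotation"],onz(f,319,235,0.01))
E
```

```text
time: 1.4
tool_pos: [0.5662, -0.1212, 0.2702]
tool_rot: [0.0, 1.0, -0.015, 0.0]
contact_force: [0.8, -0.7, 1.2]
gripper_width: 0.001
t 1.45 pos [ 0.5693 -0.1156  0.27  ] F [-2.3  3.9  0.2] w 0.0019285130012483703
shift tool [-0.0042  0.0045 -0.    ]
yaw -0.02108403659335288 tilt [ 0.0028  0.0048 -1.    ]
az 0.008915963406647118
[ 0.56817435 -0.03870683  0.41250299] [ 0.98688029 -0.16079239  0.00160414 -0.01450982] [ 0.56517713 -0.17304698  0.01      ]
```

View pics/w1.png

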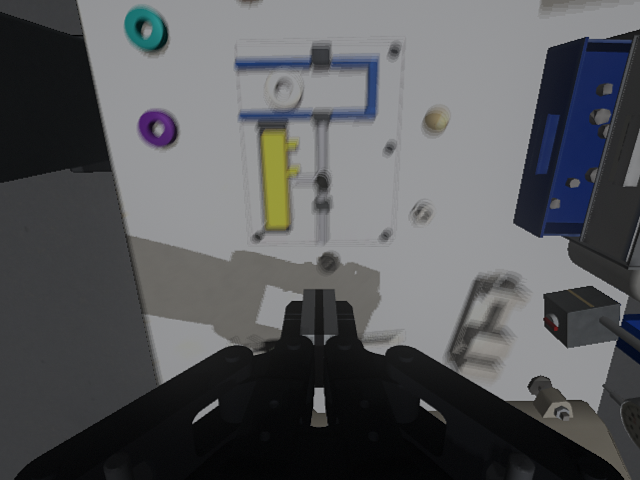

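The wrist picture is blurred because the arm was still settling. The holder is in the upper middle, with the ring at (285,88) and the catch at (275,180). I'll retake it once the arm is at rest.

```bash
python3 -m handwheel '[{"dx":0,"dy":0.05,"dz":0,"ax":0,"ay":0,"az":0},{"dx":0,"dy":0.05,"dz":0,"ax":0,"ay":0,"az":0},{"dx":0,"dy":0.05,"dz":0,"ax":0,"ay":0,"az":0},{"dx":0,"dy":0.05,"dz":0,"ax":0,"ay":0,"az":0},{"dx":0,"dy":0.05,"dz":0,"ax":0,"ay":0,"az":0}]' 255
python3 - <<'E'
from h import *
f=manip.grab_frame("wrist");np.savez("/tmp/w2.npz",**f);cv2.imwrite("pics/w2.png",f["image"])
cv2.imwrite("pics/w2c.png",cv2.resize(f["image"][0:250,200:480],None,fx=2.4,fy=2.4,interpolation=cv2.INTER_CUBIC))
delta([.565,-.12,.27],-.03)
print(f["xyz"],f["rotation"])
E
```

```text
time: 2.08
tool_pos: [0.5634, -0.1726, 0.2703]
tool_rot: [-0.0, 1.0, -0.017, 0.0]
contact_force: [0.8, -0.3, -0.2]
gripper_width: -0.001
t 2.125 pos [ 0.5635 -0.1727  0.2704] F [ 0.3 -0.  -0.9] w -0.005041468089717928
shift tool [-0.0002 -0.0527  0.0004]
yaw -0.0335571962787179 tilt [ 1.e-04  0.e+00 -1.e+00]
az -0.0035571962787179015
[ 0.56574766 -0.09017372  0.41265293] [ 0.9868761  -0.16063061  0.00191297 -0.01642259]
```

View pics/w2c.png

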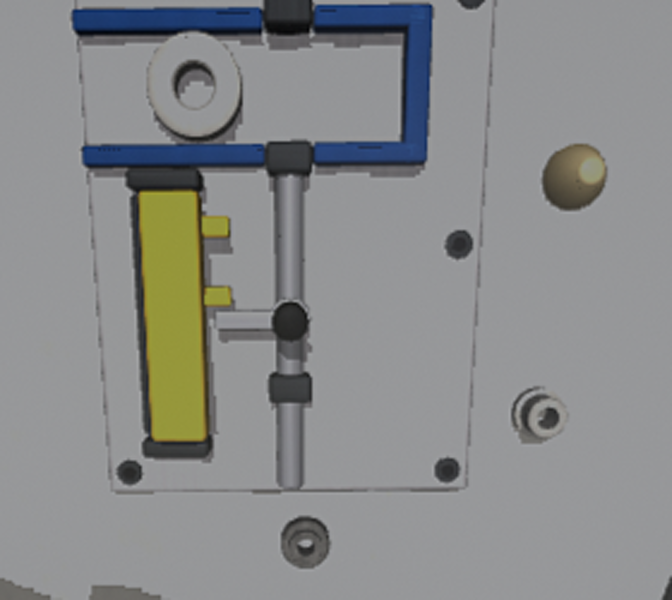

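```bash
python3 - <<'E'
from h import *
f=load("w2")
P=lambda u,v,z:onz(f,200+u/2.4,v/2.4,z)
F=np.array([(-59,20),(-35,20),(-35,-80),(-59,-80),(-85,-110),(85,-110)])/1000
W=[P(139,192,.044),P(197,192,.044),P(208,440,.044),P(152,440,.044),P(112,491,.01),P(466,488,.01)]
th,R,t,r=fit(F,W);print(th,t,np.round(r*1000,1).tolist())
tf=lambda p:np.round(R.T@(p[:2]-t)*1000,1)
print("ring",tf(P(194,82,.024)),P(194,82,.024),"knob",tf(P(291,320,.058)),"stop edge top",tf(P(403,85,.019)),"rail top inner y",tf(P(200,146,.019)),tf(P(200,31,.019)))
s=load("side0");c=load("scene0")
# depth check
for u,v in((170,300),(230,450),(350,85),(550,300)):
    uu,vv=int(200+u/2.4),int(v/2.4);o,d=ray(f,uu,vv);print(o+d*f["z_map"][vv,uu])
print("tip check px of TCP",proj(f,tool()[2]))
E
```

```text
-0.024018436960589654 [ 0.56791234 -0.07756733] [[0.7, -1.2], [-0.6, -1.4], [0.1, 0.7], [0.2, 0.9], [0.4, 0.5], [-0.9, 0.4]]
ring [-36.9  60.8] [ 0.53248298 -0.01594562  0.024     ] knob [  0.9 -29.4] stop edge top [47.1 59.9] rail top inner y [-35.9  38.2] [-34.2  79.7]
[ 0.51833813 -0.09820038  0.04366961]
[ 0.56574766 -0.09017372  0.41265293]
[ 0.59491416 -0.01603744  0.0097062 ]
[ 0.68689797 -0.10493369 -0.00079859]
tip check px of TCP (np.float64(319.21847263382335), np.float64(309.4996151161314))
```

View pics/w2.png

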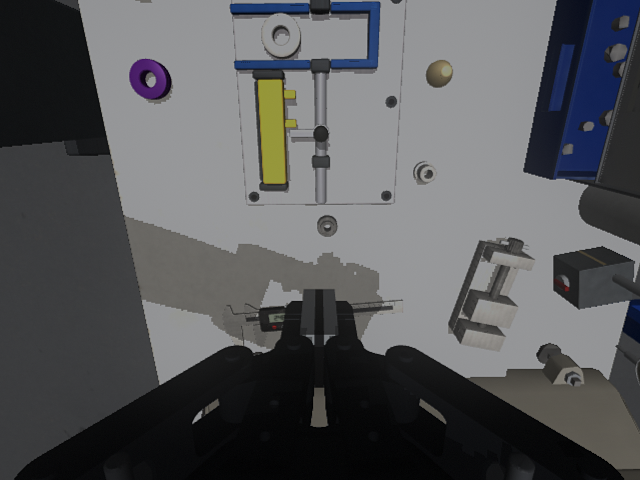

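```bash
cat >> h.py <<'E'
TH=-0.024;T0=np.array([0.5679,-0.0776])
def fx(x,y,z):
    c,s=np.cos(TH),np.sin(TH);return np.array([T0[0]+(c*x-s*y)/1000,T0[1]+(s*x+c*y)/1000,z/1000])
def infix():
    s,R,t=tool();c,k=np.cos(TH),np.sin(TH);d=(t[:2]-T0)*1000
    print("fix",round(c*d[0]+k*d[1],1),round(-k*d[0]+c*d[1],1),round(t[2]*1000,1),"F",np.round(s["contact_force"],1),"t",s["time"],"w",round(s["gripper_width"],3))
E
python3 -c "
from h import *
infix();delta(fx(-80,60,60),TH)"
```

```text
fix -2.2 -95.1 270.4 F [ 0.3 -0.  -0.9] t 2.125 w -0.005
t 2.125 pos [ 0.5635 -0.1727  0.2704] F [ 0.3 -0.  -0.9] w -0.005041468089717928
shift tool [-0.0793 -0.1544  0.2104]
yaw -0.0335571962787179 tilt [ 1.e-04  0.e+00 -1.e+00]
az -0.0095571962787179
```

```bash
python3 -m handwheel '[{"dx":-0.02,"dy":-0.04,"dz":0.03,"ax":0,"ay":0,"az":-0.005},{"dx":-0.04,"dy":-0.08,"dz":0.06,"ax":0,"ay":0,"az":-0.0095},{"dx":-0.06,"dy":-0.12,"dz":0.1,"ax":0,"ay":0,"az":-0.0095},{"dx":-0.079,"dy":-0.154,"dz":0.14,"ax":0,"ay":0,"az":-0.0095},{"dx":-0.079,"dy":-0.154,"dz":0.17,"ax":0,"ay":0,"az":-0.0095}]' 255
python3 -m handwheel '[{"dx":0,"dy":0,"dz":0.02,"ax":0,"ay":0,"az":0},{"dx":0,"dy":0,"dz":0.04,"ax":0,"ay":0,"az":0},{"dx":0,"dy":0,"dz":0.055,"ax":0,"ay":0,"az":0},{"dx":0,"dy":0,"dz":0.055,"ax":0,"ay":0,"az":0}]' 255
python3 - <<'E'
from h import *
infix();delta(fx(-80,60,15.5),TH)
f=manip.grab_frame("wrist");np.savez("/tmp/w3.npz",**f);cv2.imwrite("pics/w3.png",f["image"])
E
```

```text
time: 2.75
tool_pos: [0.4878, -0.0141, 0.0983]
tool_rot: [-0.0, 1.0, -0.011, -0.001]
contact_force: [0.5, -0.7, 0.4]
gripper_width: -0.003
time: 3.25
tool_pos: [0.4888, -0.0162, 0.0441]
tool_rot: [-0.0, 1.0, -0.012, -0.001]
contact_force: [-0.3, 0.5, 0.5]
gripper_width: 0.004
fix -80.6 59.5 44.1 F [-0.3  0.5  0.5] t 3.25 w 0.004
t 3.25 pos [ 0.4888 -0.0162  0.0441] F [-0.3  0.5  0.5] w 0.0035844152887508697
shift tool [ 0.0006 -0.0005  0.0286]
yaw -0.02444301746599522 tilt [-2.6e-03  5.0e-04 -1.0e+00]
az -0.0004430174659952185
```

View pics/w3.png

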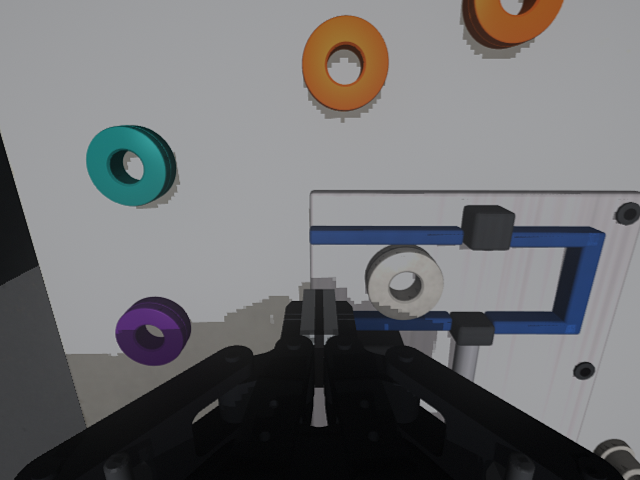

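The closed fingers (tip about (320,312)) are at the lane's front, clear of the ring at (404,282). Next I'll descend behind it.

```bash
python3 -m handwheel '[{"dx":0,"dy":0,"dz":0.012,"ax":0,"ay":0,"az":0},{"dx":0,"dy":0,"dz":0.022,"ax":0,"ay":0,"az":0},{"dx":0,"dy":0,"dz":0.028,"ax":0,"ay":0,"az":0},{"dx":0,"dy":0,"dz":0.028,"ax":0,"ay":0,"az":0}]' 255
python3 - <<'E'
from h import *
infix()
f=manip.grab_frame("wrist");np.savez("/tmp/w4.npz",**f);cv2.imwrite("pics/w4.png",f["image"][150:400,200:640])
f=manip.grab_frame("scene");cv2.imwrite("pics/s4.png",cv2.resize(f["image"][220:360,235:450],None,fx=3.5,fy=3.5))
E
```

```text
time: 3.8
tool_pos: [0.4892, -0.0163, 0.0165]
tool_rot: [-0.0, 1.0, -0.012, -0.001]
contact_force: [-0.2, 1.1, 0.0]
gripper_width: -0.005
fix -80.1 59.4 16.5 F [-0.2  1.1  0. ] t 3.8 w -0.005
```

View pics/w4.png

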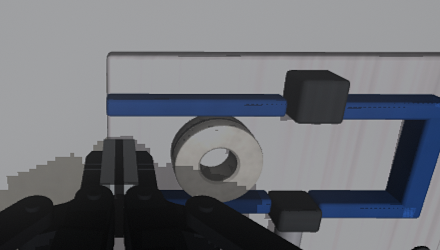

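View pics/s4.png

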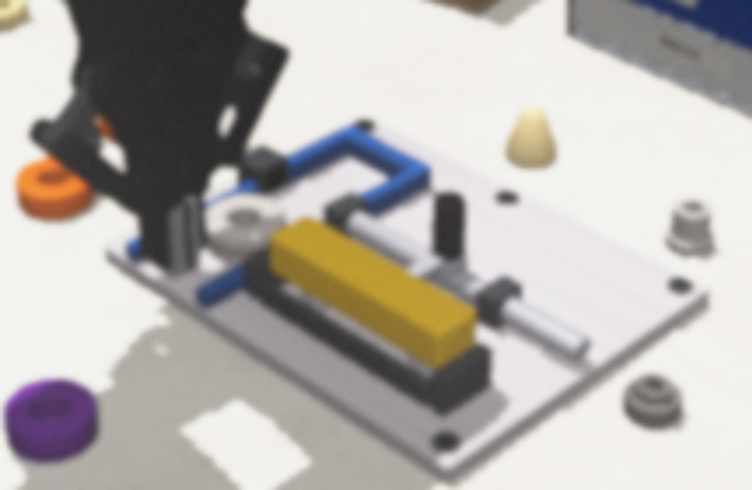

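The tip is low in the lane with the ring ahead of it and nothing touching. Now I'll push.

```bash
python3 -m handwheel '[{"dx":0.008,"dy":0,"dz":0,"ax":0,"ay":0,"az":0},{"dx":0.016,"dy":0,"dz":0,"ax":0,"ay":0,"az":0},{"dx":0.024,"dy":0,"dz":0,"ax":0,"ay":0,"az":0},{"dx":0.032,"dy":0,"dz":0,"ax":0,"ay":0,"az":0},{"dx":0.04,"dy":0,"dz":0,"ax":0,"ay":0,"az":0}]' 255
python3 -m handwheel '[{"dx":0.008,"dy":0,"dz":0,"ax":0,"ay":0,"az":0},{"dx":0.015,"dy":0,"dz":0,"ax":0,"ay":0,"az":0},{"dx":0.021,"dy":0,"dz":0,"ax":0,"ay":0,"az":0},{"dx":0.026,"dy":0,"dz":0,"ax":0,"ay":0,"az":0},{"dx":0.028,"dy":0,"dz":0,"ax":0,"ay":0,"az":0}]' 255
python3 - <<'E'
from h import *
infix()
f=manip.grab_frame("wrist");np.savez("/tmp/w5.npz",**f);cv2.imwrite("pics/w5.png",f["image"][100:400,150:640])
E
```

```text
time: 4.53
tool_pos: [0.5302, -0.0174, 0.0175]
tool_rot: [-0.0, 1.0, -0.012, -0.0]
contact_force: [-4.6, 0.0, 5.5]
gripper_width: 0.0
time: 5.15
tool_pos: [0.5581, -0.0182, 0.0175]
tool_rot: [0.0, 1.0, -0.012, -0.0]
contact_force: [-5.6, 0.1, 6.4]
gripper_width: 0.002
fix -11.2 59.2 17.5 F [-5.6  0.1  6.4] t 5.15 w 0.002
```

View pics/w5.png

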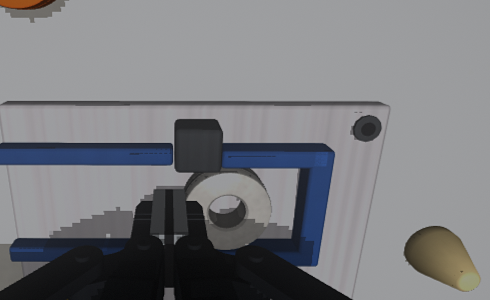

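```bash
python3 -m handwheel '[{"dx":0.002,"dy":0,"dz":0,"ax":0,"ay":0,"az":0},{"dx":0.004,"dy":0,"dz":0,"ax":0,"ay":0,"az":0},{"dx":0.005,"dy":0,"dz":0,"ax":0,"ay":0,"az":0},{"dx":0.006,"dy":0,"dz":0,"ax":0,"ay":0,"az":0}]' 255
python3 -m handwheel '[{"dx":0.001,"dy":0,"dz":0,"ax":0,"ay":0,"az":0},{"dx":0.001,"dy":0,"dz":0,"ax":0,"ay":0,"az":0}]' 255
python3 -c "
from h import *
infix()"
```

```text
time: 5.7
tool_pos: [0.5637, -0.0182, 0.0175]
tool_rot: [-0.0, 1.0, -0.012, -0.0]
contact_force: [-4.0, -0.5, 5.7]
gripper_width: -0.001
time: 5.95
tool_pos: [0.5649, -0.0183, 0.0175]
tool_rot: [-0.0, 1.0, -0.012, -0.0]
contact_force: [-4.5, 0.0, 5.9]
gripper_width: 0.001
fix -4.4 59.2 17.5 F [-4.5  0.   5.9] t 5.95 w 0.001
```

```bash
python3 -m handwheel '[{"dx":0.001,"dy":0,"dz":0,"ax":0,"ay":0,"az":0},{"dx":0.001,"dy":0,"dz":0,"ax":0,"ay":0,"az":0}]' 255
python3 -m handwheel '[{"dx":0.001,"dy":0,"dz":0,"ax":0,"ay":0,"az":0},{"dx":0.001,"dy":0,"dz":0,"ax":0,"ay":0,"az":0}]' 255
python3 - <<'E'
from h import *
infix()
f=manip.grab_frame("wrist");np.savez("/tmp/w6.npz",**f);cv2.imwrite("pics/w6.png",f["image"][100:400,150:640])
E
```

```text
time: 6.2
tool_pos: [0.5659, -0.0183, 0.0175]
tool_rot: [-0.0, 1.0, -0.012, -0.0]
contact_force: [-4.3, 0.7, 5.0]
gripper_width: 0.003
time: 6.45
tool_pos: [0.5669, -0.0183, 0.0175]
tool_rot: [-0.0, 1.0, -0.012, -0.0]
contact_force: [-4.3, -0.1, 5.9]
gripper_width: -0.003
fix -2.4 59.2 17.5 F [-4.3 -0.1  5.9] t 6.45 w -0.003
```

View pics/w6.png

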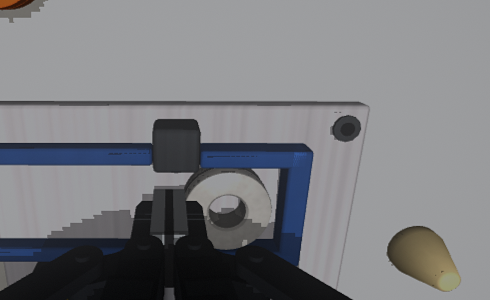

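```bash
python3 -m handwheel '[{"dx":0.001,"dy":0,"dz":0,"ax":0,"ay":0,"az":0},{"dx":0.0015,"dy":0,"dz":0,"ax":0,"ay":0,"az":0},{"dx":0.0015,"dy":0,"dz":0,"ax":0,"ay":0,"az":0}]' 255
python3 -m handwheel '[{"dx":0.001,"dy":0,"dz":0,"ax":0,"ay":0,"az":0},{"dx":0.001,"dy":0,"dz":0,"ax":0,"ay":0,"az":0}]' 255
python3 - <<'E'
from h import *
infix()
f=manip.grab_frame("wrist");np.savez("/tmp/w7.npz",**f)
cv2.imwrite("pics/w7.png",cv2.resize(f["image"][220:380,280:480],None,fx=3.5,fy=3.5))
E
```

```text
time: 6.88
tool_pos: [0.5683, -0.0184, 0.0175]
tool_rot: [-0.0, 1.0, -0.012, -0.0]
contact_force: [-4.4, 1.2, 5.8]
gripper_width: -0.0
time: 7.12
tool_pos: [0.5693, -0.0184, 0.0175]
tool_rot: [-0.0, 1.0, -0.012, -0.0]
contact_force: [-3.6, 0.6, 5.1]
gripper_width: 0.002
fix 0.0 59.2 17.5 F [-3.6  0.6  5.1] t 7.125 w 0.002
```

View pics/w7.png

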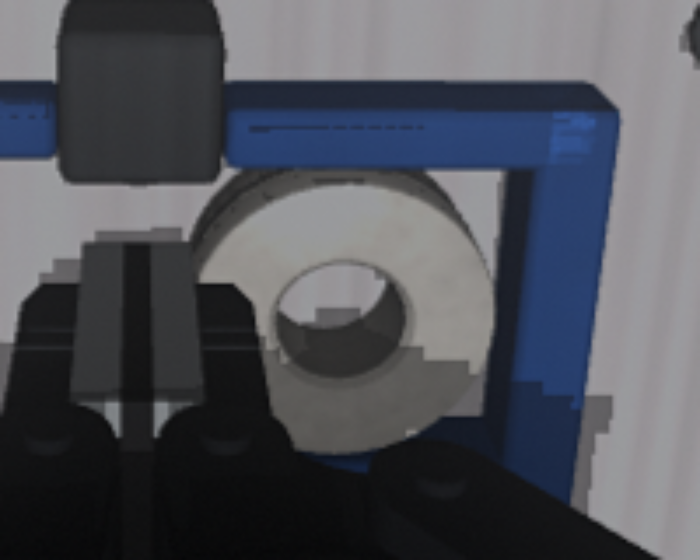

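```bash
python3 -m handwheel '[{"dx":0.001,"dy":0,"dz":0,"ax":0,"ay":0,"az":0},{"dx":0.002,"dy":0,"dz":0,"ax":0,"ay":0,"az":0},{"dx":0.002,"dy":0,"dz":0,"ax":0,"ay":0,"az":0}]' 255
python3 -m handwheel '[{"dx":0.001,"dy":0,"dz":0,"ax":0,"ay":0,"az":0},{"dx":0.001,"dy":0,"dz":0,"ax":0,"ay":0,"az":0}]' 255
python3 -m handwheel '[{"dx":0.001,"dy":0,"dz":0,"ax":0,"ay":0,"az":0},{"dx":0.001,"dy":0,"dz":0,"ax":0,"ay":0,"az":0}]' 255
python3 - <<'E'
from h import *
infix()
f=manip.grab_frame("wrist");np.savez("/tmp/w8.npz",**f)
cv2.imwrite("pics/w8.png",cv2.resize(f["image"][220:380,280:480],None,fx=3.5,fy=3.5))
E
```

```text
time: 7.55
tool_pos: [0.5714, -0.0184, 0.0175]
tool_rot: [-0.0, 1.0, -0.012, -0.0]
contact_force: [-3.9, 0.3, 5.7]
gripper_width: 0.002
time: 7.8
tool_pos: [0.5724, -0.0185, 0.0175]
tool_rot: [-0.0, 1.0, -0.012, -0.0]
contact_force: [-3.9, 0.8, 5.1]
gripper_width: -0.001
time: 8.05
tool_pos: [0.5729, -0.0184, 0.0175]
tool_rot: [-0.0, 1.0, -0.012, -0.001]
contact_force: [-5.7, -0.5, 6.6]
gripper_width: 0.002
fix 3.5 59.3 17.5 F [-5.7 -0.5  6.6] t 8.05 w 0.002
```

View pics/w8.png

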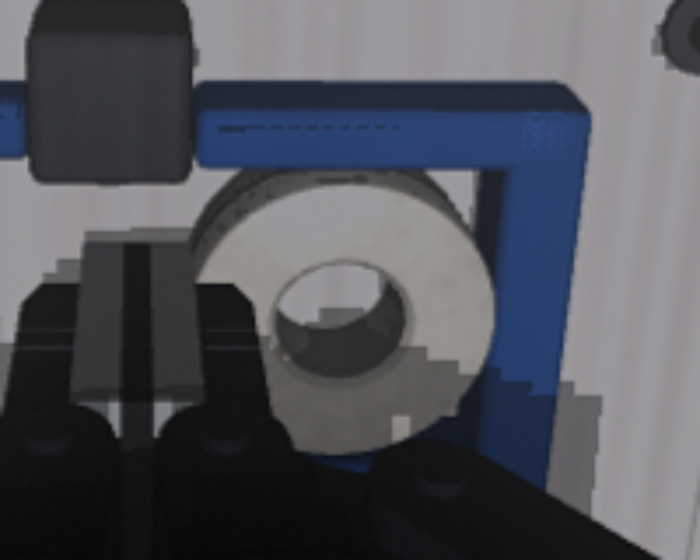

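```bash
python3 -m handwheel '[{"dx":0.001,"dy":0,"dz":0,"ax":0,"ay":0,"az":0},{"dx":0.0015,"dy":0,"dz":0,"ax":0,"ay":0,"az":0},{"dx":0.0015,"dy":0,"dz":0,"ax":0,"ay":0,"az":0}]' 255
python3 -m handwheel '[{"dx":0,"dy":0,"dz":0,"ax":0,"ay":0,"az":0},{"dx":-0.003,"dy":0,"dz":0,"ax":0,"ay":0,"az":0},{"dx":-0.010,"dy":0,"dz":0,"ax":0,"ay":0,"az":0},{"dx":-0.015,"dy":0,"dz":0,"ax":0,"ay":0,"az":0},{"dx":-0.015,"dy":0,"dz":-0.01,"ax":0,"ay":0,"az":0}]' 255
python3 -m handwheel '[{"dx":0,"dy":0,"dz":-0.04,"ax":0,"ay":0,"az":0},{"dx":-0.01,"dy":0.01,"dz":-0.08,"ax":0,"ay":0,"az":0},{"dx":-0.02,"dy":0.02,"dz":-0.1,"ax":0,"ay":0,"az":0},{"dx":-0.02,"dy":0.02,"dz":-0.1,"ax":0,"ay":0,"az":0}]' 255
python3 - <<'E'
from h import *
infix()
f=manip.grab_frame("wrist");np.savez("/tmp/w9.npz",**f);cv2.imwrite("pics/w9.png",f["image"])
f=manip.grab_frame("side");cv2.imwrite("pics/s9.png",cv2.resize(f["image"][180:305,230:370],None,fx=4.5,fy=4.5))
E
```

```text
time: 8.48
tool_pos: [0.573, -0.0185, 0.0174]
tool_rot: [-0.0, 1.0, -0.012, -0.003]
contact_force: [-11.1, 0.7, 11.2]
gripper_width: 0.001
time: 9.1
tool_pos: [0.5584, -0.0179, 0.0263]
tool_rot: [-0.0, 1.0, -0.012, -0.001]
contact_force: [0.2, 0.1, 0.1]
gripper_width: -0.005
time: 9.6
tool_pos: [0.5409, -0.0383, 0.1302]
tool_rot: [0.001, 1.0, -0.013, 0.003]
contact_force: [0.3, 0.1, 0.4]
gripper_width: -0.003
fix -28.0 38.6 130.2 F [0.3 0.1 0.4] t 9.6 w -0.003
```

View pics/w9.png

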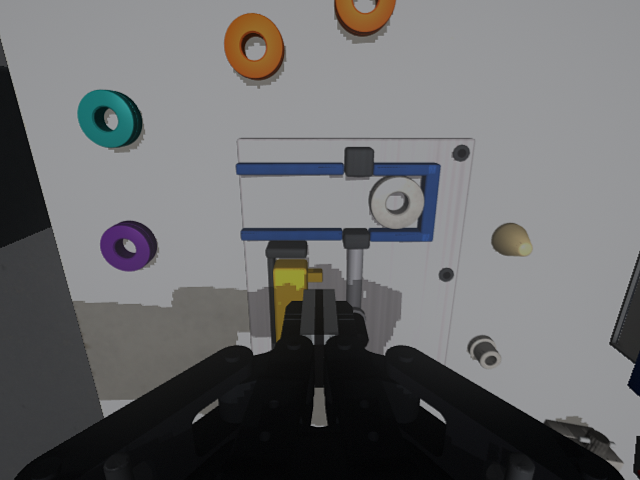

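View pics/s9.png

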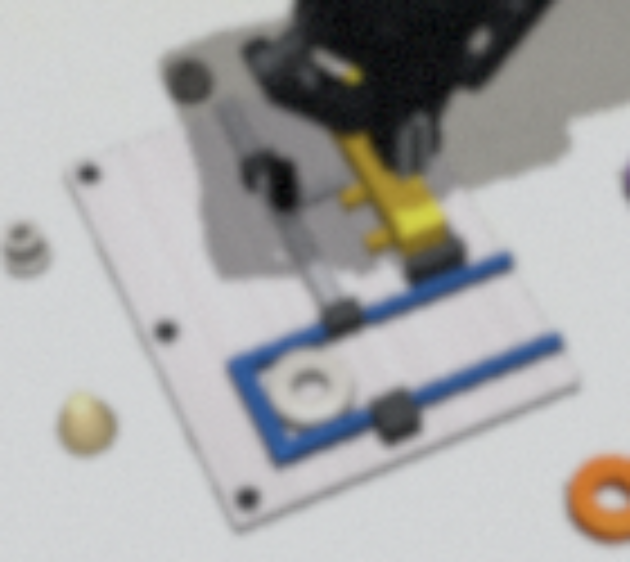

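```bash
python3 - <<'E'
from h import *
f=load("w9");p=onz(f,397,201,.024);c,k=np.cos(TH),np.sin(TH);d=(p[:2]-T0)*1000;print("ring",c*d[0]+k*d[1],-k*d[0]+c*d[1])
for u,v,z,n in((421,201,.019,"stop"),):
    p=onz(f,u,v,z);d=(p[:2]-T0)*1000;print(n,c*d[0]+k*d[1],-k*d[0]+c*d[1])
delta(fx(-23,-56,80),TH)
E
```

```text
ring 27.765186115586847 63.18607861562893
stop 46.20650306669498 61.973008297150386
t 9.7 pos [ 0.5393 -0.0375  0.127 ] F [ 0.5 -0.3 -0.6] w -0.0017680503406716749
shift tool [0.0066 0.0954 0.047 ]
yaw -0.02476026503856793 tilt [ 2.e-04  3.e-04 -1.e+00]
az -0.0007602650385679297
```

The ring is home: its centre is 18.5 mm from the stop edge, which matches its radius, and it stayed put under an 11 N push. Next I'll go over the catch and open the fingers partway.

```bash
python3 -m handwheel '[{"dx":0.002,"dy":0.03,"dz":0,"ax":0,"ay":0,"az":0},{"dx":0.004,"dy":0.065,"dz":0.01,"ax":0,"ay":0,"az":0},{"dx":0.0065,"dy":0.095,"dz":0.02,"ax":0,"ay":0,"az":0},{"dx":0.0065,"dy":0.095,"dz":0.03,"ax":0,"ay":0,"az":0},{"dx":0.0065,"dy":0.095,"dz":0.03,"ax":0,"ay":0,"az":0}]' 132
python3 -m handwheel '[{"dx":0,"dy":0,"dz":0,"ax":0,"ay":0,"az":0},{"dx":0,"dy":0,"dz":0,"ax":0,"ay":0,"az":0},{"dx":0,"dy":0,"dz":0,"ax":0,"ay":0,"az":0}]' 132
python3 - <<'E'
from h import *
infix()
f=manip.grab_frame("wrist");np.savez("/tmp/w10.npz",**f);cv2.imwrite("pics/w10.png",f["image"])
f=manip.grab_frame("scene");cv2.imwrite("pics/s10.png",cv2.resize(f["image"][200:360,235:450],None,fx=3.5,fy=3.5))
delta(fx(-23,-56,60),TH)
E
```

```text
time: 10.32
tool_pos: [0.5422, -0.1316, 0.0948]
tool_rot: [-0.001, 1.0, -0.012, -0.002]
contact_force: [0.2, 0.5, -0.3]
gripper_width: 0.481
time: 10.7
tool_pos: [0.5438, -0.1324, 0.0978]
tool_rot: [0.0, 1.0, -0.012, 0.0]
contact_force: [0.6, 0.0, 0.9]
gripper_width: 0.483
fix -22.8 -55.4 97.8 F [0.6 0.  0.9] t 10.7 w 0.483
t 10.8 pos [ 0.5437 -0.1326  0.0977] F [0.4 0.4 0.1] w 0.4848633745281758
shift tool [-0.0001  0.0004  0.0377]
yaw -0.024153628024140977 tilt [ 6.e-04 -2.e-04 -1.e+00]
az -0.00015362802414097682
```

View pics/w10.png

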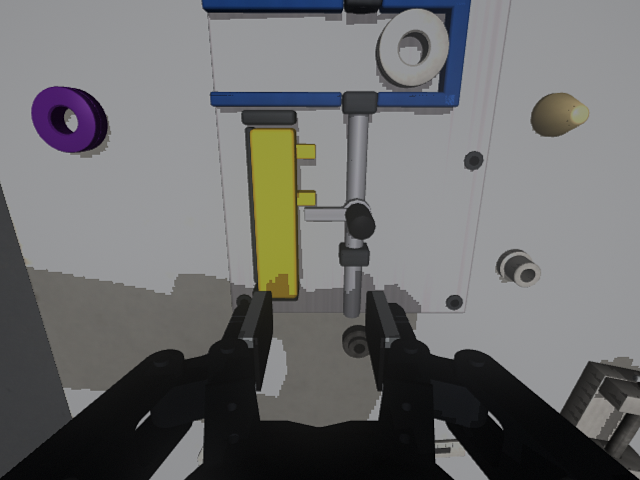

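View pics/s10.png

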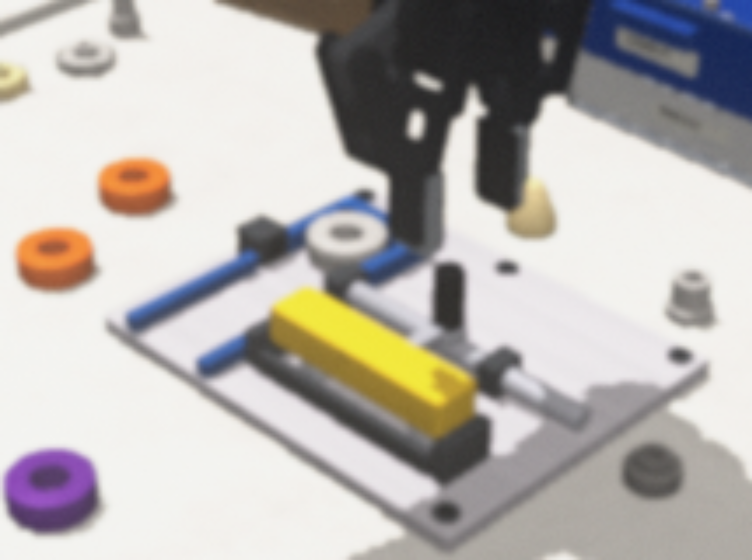

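Fingers are at about (258,300) over the catch line and (383,300) over the knob line, both short of the knob. Now I'll descend.

```bash
python3 -m handwheel '[{"dx":0,"dy":0,"dz":0.015,"ax":0,"ay":0,"az":0},{"dx":0,"dy":0,"dz":0.03,"ax":0,"ay":0,"az":0},{"dx":0,"dy":0,"dz":0.045,"ax":0,"ay":0,"az":0},{"dx":0,"dy":0,"dz":0.053,"ax":0,"ay":0,"az":0},{"dx":0,"dy":0,"dz":0.053,"ax":0,"ay":0,"az":0}]' 132
python3 -m handwheel '[{"dx":0,"dy":0,"dz":0.003,"ax":0,"ay":0,"az":0},{"dx":0,"dy":0,"dz":0.003,"ax":0,"ay":0,"az":0}]' 132
python3 -m handwheel '[{"dx":0,"dy":0,"dz":0.003,"ax":0,"ay":0,"az":0},{"dx":0,"dy":0,"dz":0.003,"ax":0,"ay":0,"az":0}]' 132
python3 - <<'E'
from h import *
infix()
f=manip.grab_frame("wrist");np.savez("/tmp/w11.npz",**f);cv2.imwrite("pics/w11.png",f["image"])
f=manip.grab_frame("scene");cv2.imwrite("pics/s11.png",cv2.resize(f["image"][200:360,235:450],None,fx=3.5,fy=3.5))
E
```

```text
time: 11.42
tool_pos: [0.5429, -0.1326, 0.0433]
tool_rot: [-0.0, 1.0, -0.012, -0.001]
contact_force: [-0.0, -0.7, -0.4]
gripper_width: 0.479
time: 11.68
tool_pos: [0.5441, -0.133, 0.042]
tool_rot: [0.0, 1.0, -0.012, 0.001]
contact_force: [0.5, -0.1, 2.9]
gripper_width: 0.48
time: 11.92
tool_pos: [0.5441, -0.1331, 0.0388]
tool_rot: [0.0, 1.0, -0.012, 0.001]
contact_force: [0.5, 0.1, 2.5]
gripper_width: 0.483
fix -22.5 -56.0 38.8 F [0.5 0.1 2.5] t 11.925 w 0.483
```

View pics/w11.png

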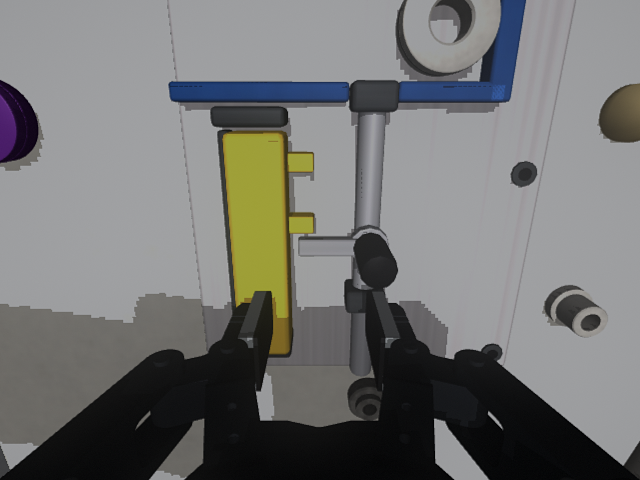

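View pics/s11.png

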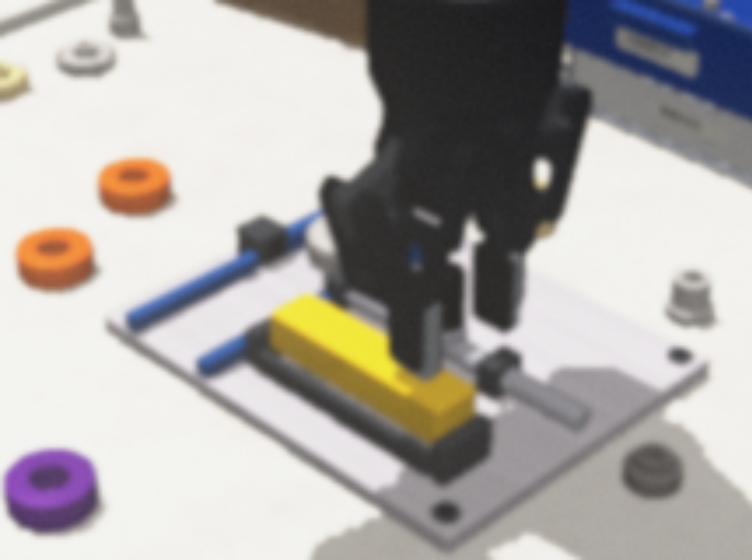

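One finger is on the catch bar and the other is behind the knob. Next I'll press down to find the end stop.

```bash
python3 -m handwheel '[{"dx":0,"dy":0,"dz":0.003,"ax":0,"ay":0,"az":0},{"dx":0,"dy":0,"dz":0.003,"ax":0,"ay":0,"az":0}]' 132
python3 -m handwheel '[{"dx":0,"dy":0,"dz":0.002,"ax":0,"ay":0,"az":0},{"dx":0,"dy":0,"dz":0.002,"ax":0,"ay":0,"az":0}]' 132
python3 -m handwheel '[{"dx":0,"dy":0,"dz":0.001,"ax":0,"ay":0,"az":0},{"dx":0,"dy":0,"dz":0.001,"ax":0,"ay":0,"az":0}]' 132
python3 -m handwheel '[{"dx":0,"dy":0,"dz":0.001,"ax":0,"ay":0,"az":0},{"dx":0,"dy":0,"dz":0.001,"ax":0,"ay":0,"az":0}]' 132

```

```text
time: 12.28
tool_pos: [0.544, -0.1331, 0.0356]
tool_rot: [0.0, 1.0, -0.012, 0.001]
contact_force: [1.3, 0.1, 4.5]
gripper_width: 0.483
time: 12.52
tool_pos: [0.544, -0.133, 0.0336]
tool_rot: [0.0, 1.0, -0.012, 0.001]
contact_force: [2.5, -1.8, 5.0]
gripper_width: 0.481
time: 12.78
tool_pos: [0.544, -0.133, 0.0326]
tool_rot: [0.0, 1.0, -0.012, 0.001]
contact_force: [3.1, -1.2, 5.0]
gripper_width: 0.485
time: 13.02
tool_pos: [0.544, -0.133, 0.0317]
tool_rot: [0.0, 1.0, -0.012, 0.001]
contact_force: [3.0, -1.0, 4.3]
gripper_width: 0.48
```

```bash
python3 - <<'E'
from h import *
infix()
f=manip.grab_frame("wrist");np.savez("/tmp/w12.npz",**f);cv2.imwrite("pics/w12.png",cv2.resize(f["image"][80:420,160:480],None,fx=1.75,fy=1.75))
f=manip.grab_frame("scene");cv2.imwrite("pics/s12.png",cv2.resize(f["image"][240:350,300:420],None,fx=5,fy=5,interpolation=cv2.INTER_CUBIC))
E
```

```text
fix -22.6 -56.0 31.7 F [ 3.  -1.   4.3] t 13.025 w 0.48
```

View pics/w12.png

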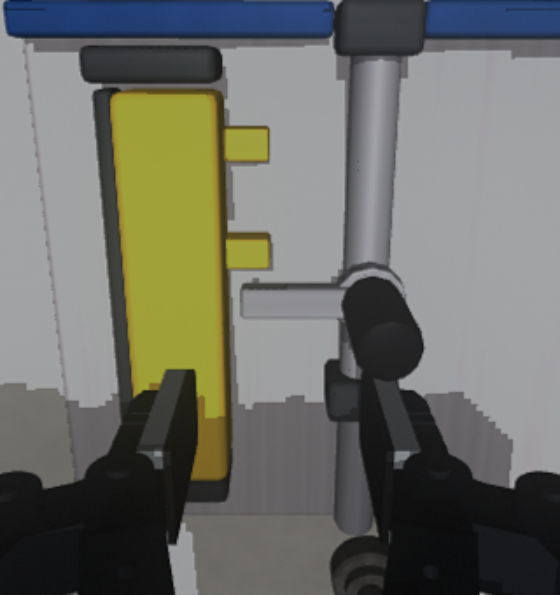

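View pics/s12.png

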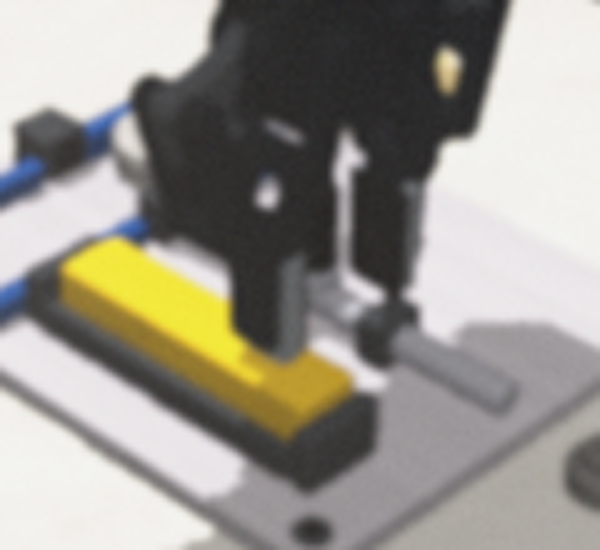

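```bash
python3 - <<'E'
from h import *
for n,u0,u1,v0,v1 in(("w10",262,288,150,270),("w11",240,275,150,270),("w12",235,275,150,270)):
    f=load(n);zs=[]
    for v in range(v0,v1,6):
        for u in range(u0,u1,5):
            z=f["z_map"][v,u]
            if z>0:
                o,d=ray(f,u,v);zs.append((o+d*z)[2])
    print(n,np.round(np.percentile(zs,[10,50,90]),4))
E
```

```text
w10 [0.0428 0.0438 0.0445]
w11 [0.0394 0.0401 0.0409]
w12 [0.0323 0.0331 0.0339]
```

The depth map puts the bar top at 33 mm, so the catch is about 10.7 mm down, nearly at its stop. I'll ease off 1 mm and push the knob along +y.

```bash
python3 -m handwheel '[{"dx":0,"dy":-0.004,"dz":-0.001,"ax":0,"ay":0,"az":0},{"dx":0,"dy":-0.008,"dz":-0.001,"ax":0,"ay":0,"az":0},{"dx":0,"dy":-0.012,"dz":-0.001,"ax":0,"ay":0,"az":0},{"dx":0,"dy":-0.016,"dz":-0.001,"ax":0,"ay":0,"az":0},{"dx":0,"dy":-0.02,"dz":-0.001,"ax":0,"ay":0,"az":0}]' 132
python3 - <<'E'
from h import *
infix()
f=manip.grab_frame("wrist");np.savez("/tmp/w13.npz",**f);cv2.imwrite("pics/w13.png",f["image"])
E
```

```text
time: 13.75
tool_pos: [0.5435, -0.1143, 0.0324]
tool_rot: [0.002, 1.0, -0.012, -0.001]
contact_force: [0.7, -6.4, 5.7]
gripper_width: 0.478
fix -23.5 -37.3 32.4 F [ 0.7 -6.4  5.7] t 13.75 w 0.478
```

View pics/w13.png

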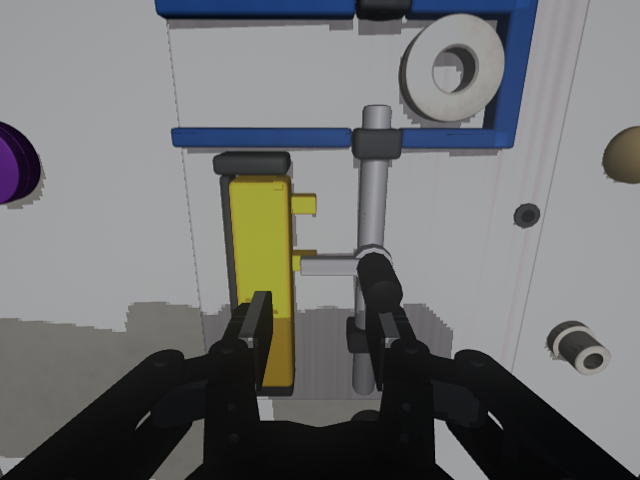

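The bolt is moving: its tip shows at (377,107) in the lane and the lug has passed over the first tooth. I'll keep pushing.

```bash
python3 -m handwheel '[{"dx":0,"dy":-0.004,"dz":0,"ax":0,"ay":0,"az":0},{"dx":0,"dy":-0.008,"dz":0,"ax":0,"ay":0,"az":0},{"dx":0,"dy":-0.012,"dz":0,"ax":0,"ay":0,"az":0},{"dx":0,"dy":-0.016,"dz":0,"ax":0,"ay":0,"az":0},{"dx":0,"dy":-0.02,"dz":0,"ax":0,"ay":0,"az":0}]' 132
python3 -m handwheel '[{"dx":0,"dy":-0.004,"dz":0,"ax":0,"ay":0,"az":0},{"dx":0,"dy":-0.008,"dz":0,"ax":0,"ay":0,"az":0},{"dx":0,"dy":-0.011,"dz":0,"ax":0,"ay":0,"az":0},{"dx":0,"dy":-0.014,"dz":0,"ax":0,"ay":0,"az":0},{"dx":0,"dy":-0.014,"dz":0,"ax":0,"ay":0,"az":0}]' 132
python3 - <<'E'
from h import *
infix()
f=manip.grab_frame("wrist");np.savez("/tmp/w14.npz",**f);cv2.imwrite("pics/w14.png",f["image"])
E
```

```text
time: 14.42
tool_pos: [0.5441, -0.0943, 0.0324]
tool_rot: [0.002, 1.0, -0.012, -0.001]
contact_force: [1.1, -6.1, 4.7]
gripper_width: 0.481
time: 15.05
tool_pos: [0.5444, -0.08, 0.0324]
tool_rot: [0.001, 1.0, -0.012, -0.001]
contact_force: [1.2, -4.7, 5.1]
gripper_width: 0.481
fix -23.4 -2.9 32.4 F [ 1.2 -4.7  5.1] t 15.05 w 0.481
```

View pics/w14.png

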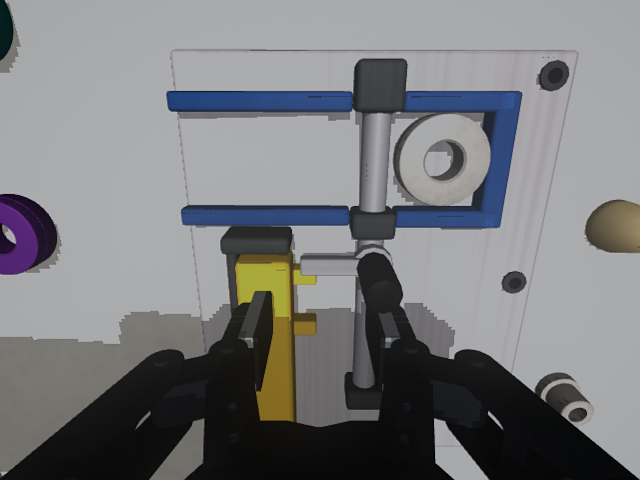

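```bash
python3 -m handwheel '[{"dx":0,"dy":-0.001,"dz":0,"ax":0,"ay":0,"az":0},{"dx":0,"dy":-0.002,"dz":0,"ax":0,"ay":0,"az":0},{"dx":0,"dy":-0.002,"dz":0,"ax":0,"ay":0,"az":0}]' 132
python3 -m handwheel '[{"dx":0,"dy":-0.001,"dz":0,"ax":0,"ay":0,"az":0},{"dx":0,"dy":-0.001,"dz":0,"ax":0,"ay":0,"az":0}]' 132
python3 -m handwheel '[{"dx":0,"dy":-0.001,"dz":0,"ax":0,"ay":0,"az":0},{"dx":0,"dy":-0.001,"dz":0,"ax":0,"ay":0,"az":0}]' 132
```

```text
time: 15.48
tool_pos: [0.5445, -0.0783, 0.0324]
tool_rot: [0.002, 1.0, -0.012, -0.0]
contact_force: [0.6, -6.0, 5.0]
gripper_width: 0.483
time: 15.72
tool_pos: [0.5445, -0.0782, 0.0324]
tool_rot: [0.002, 1.0, -0.012, -0.0]
contact_force: [0.4, -9.2, 5.4]
gripper_width: 0.484
time: 15.98
tool_pos: [0.5445, -0.0781, 0.0325]
tool_rot: [0.003, 1.0, -0.012, -0.001]
contact_force: [-0.1, -11.8, 4.2]
gripper_width: 0.484
```

The end stop is reached: force rises to 12 N with no further travel. I'll back off slightly, then lift.

```bash
python3 -m handwheel '[{"dx":0,"dy":0.005,"dz":0,"ax":0,"ay":0,"az":0},{"dx":0,"dy":0.005,"dz":-0.005,"ax":0,"ay":0,"az":0},{"dx":0,"dy":0.005,"dz":-0.015,"ax":0,"ay":0,"az":0},{"dx":0,"dy":0.005,"dz":-0.04,"ax":0,"ay":0,"az":0},{"dx":0,"dy":0.005,"dz":-0.08,"ax":0,"ay":0,"az":0}]' 132
python3 -m handwheel '[{"dx":0,"dy":0.02,"dz":-0.04,"ax":0,"ay":0,"az":0},{"dx":0,"dy":0.05,"dz":-0.06,"ax":0,"ay":0,"az":0},{"dx":0,"dy":0.07,"dz":-0.06,"ax":0,"ay":0,"az":0},{"dx":0,"dy":0.07,"dz":-0.06,"ax":0,"ay":0,"az":0},{"dx":0,"dy":0.07,"dz":-0.06,"ax":0,"ay":0,"az":0}]' 132
python3 - <<'E'
from h import *
infix()
f=manip.grab_frame("wrist");np.savez("/tmp/w15.npz",**f);cv2.imwrite("pics/w15.png",cv2.resize(f["image"][0:320,130:500],None,fx=1.8,fy=1.8))
o=[]
h=cv2.cvtColor(f["image"],cv2.COLOR_BGR2HSV);m=cv2.erode(cv2.inRange(h,(22,150,80),(34,255,255)),np.ones((9,9)))
for v,u in zip(*np.nonzero(m)):
    z=f["z_map"][v,u]
    if z>0: a,d=ray(f,u,v);o.append((a+d*z)[2])
print("catch top z",np.percentile(o,[10,50,90]))
E
```

```text
time: 16.6
tool_pos: [0.542, -0.0789, 0.1104]
tool_rot: [-0.001, 1.0, -0.012, -0.004]
contact_force: [-0.2, 0.1, -0.2]
gripper_width: 0.481
time: 17.23
tool_pos: [0.5418, -0.1488, 0.17]
tool_rot: [-0.001, 1.0, -0.012, -0.002]
contact_force: [-0.2, 1.1, -0.0]
gripper_width: 0.482
fix -24.3 -71.8 170.0 F [-0.2  1.1 -0. ] t 17.225 w 0.482
catch top z [0.0428113  0.0437457  0.04460646]
```

View pics/w15.png

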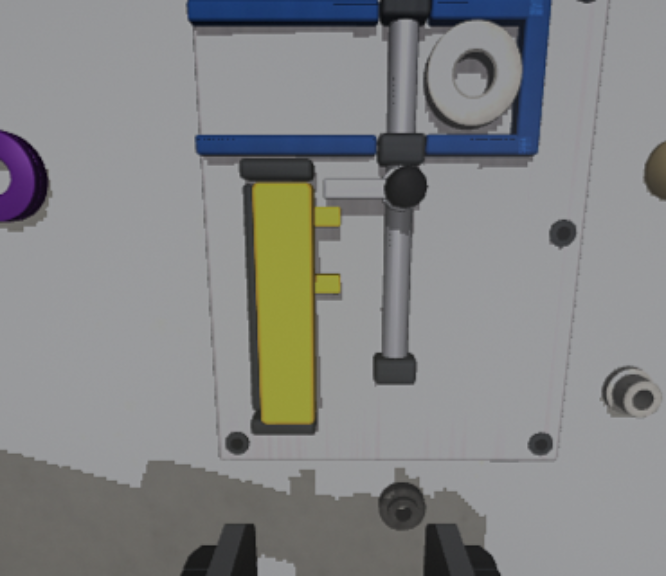

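The catch top is back at 43.7 mm, the lug lies beyond the second tooth, and the bolt crosses the lane. I'll check the knob and ring positions, then hand in.

```bash
python3 - <<'E'
from h import *
f=load("w15");c,k=np.cos(TH),np.sin(TH)
for n,u,v,z in(("knob",407,187,.058),("ring",474,73,.024),("catch",284,304,.044)):
    p=onz(f,130+u/1.8,v/1.8,z);d=(p[:2]-T0)*1000;print(n,np.round([c*d[0]+k*d[1],-k*d[0]+c*d[1]],1))
s=manip.state();print(s["time"],np.abs(s["joint_vel"]).max(),s["contact_force"])
manip.job_done()
E
```

```text
knob [-0.  17.7]
ring [28.4 61.1]
catch [-47.7 -27.1]
17.275 0.009309240991087379 [ 0.88815145 -0.64321209  0.19329748]
the job is handed in; nothing more can be done
```

I handed the job in at 17.3 s of the 56 s allowed, and my last checks agree with the goal; no verdict was reported.

**What I did:** I pushed the ring along its lane with the closed fingers until it stopped against the back stop. It stayed put under an 11 N push. Then one finger held the yellow catch about 10 mm down while the other pushed the knob until the bolt met its end stop. There the force rose to 12 N with no more travel. I backed off 5 mm and lifted clear.

**Last checks, from the wrist camera (fixture frame):**

| Check | Measured | Target |
|---|---|---|
| Knob, y | 17.7 mm | 18 mm (shut) |
| Ring centre (x, y) | (28.4, 61.1) mm | (29, 60) mm |
| Catch top, height | 43.7 mm | 44 mm (up) |

The arm was at rest and touching nothing.

**What disagreed:**
- **Cameras:** the scene and side cameras differed by about 13 mm on where the holder stood. I used the wrist camera instead, which matched the given sizes to within about 1.5 mm.
- **Ring push:** the tool felt about 6 N upward during the push, probably from the finger's shoulder bearing on the ring. The ring stayed flat.
- **Catch centre:** the catch's centre read 3 mm off along its length in the last picture, from a rough pixel pick.
- **Bystanders:** I didn't measure the bush, cone and nut after the job, but they looked undisturbed in the pictures (the cone only partly in view in the last one).

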